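Start and wind home the crank screw of a leaning clamp

ROBOT

A 7-joint arm with a two-finger parallel gripper is mounted at the origin on a cart in front of the work surface, level with it; the furniture and walls round the work are solid. World frame = base frame: x ahead of the robot, y to its left, z up, the work surface at z = 0. Lengths are in m, angles in degrees, forces in N, time in s.
With the tool pointing down it reaches from about 0.35 to 0.775 m from the base axis. Payload 3.1 kg.
Tool frame: the origin (TCP) lies on the centre line of the jaws, within the pads' length; the fingertips stand 17 mm ahead of it and the grasp point (between the pads) lies 2 mm behind it (robot.tip_reach is the distance from the TCP to the fingertips, in m); z points along the fingers, y is the line along which they close (so a half turn about z gives the same grasp; the last joint's range is limited). The gripper opens to 85 mm and grips with 20 to 120 N. Pads are 22 mm wide; open, the fingers measure 114 mm over their backs; the gripper's body (76 mm by 85 mm) begins 54 mm behind the grasp point. The pads swing forward as they close: fully open they stand 13 mm farther back than shut.
Start: joints at [72.783, 17.813, 0.802, 86.603, -0.252, 75.585, -1.558], TCP at [0.141, -0.532, 0.248] pointing down, gripper open.
Joint ranges: [-154.91, 154.91], [-16.99, 109.72], [-72.82, 74.43], [7.12, 147.25], [-82.49, 262.49], [11.32, 116.49], [-174.64, 174.64]. Speed limits (degrees/s): [159.86, 159.86, 180, 180, 180, 180, 180].

INTERFACE

Orientations are given as [roll, pitch, yaw] about the fixed x, y, z axes, in that order (R = Rz(yaw) Ry(pitch) Rx(roll)).
In Python, from station import robot, fingers, vision, workorder, recognise gives the robot as it stands. Calls block until the motion is done:
- robot.move_to(position, orientation): joint-space move of the TCP to a pose.
- robot.line_to(position, orientation=None, velocity=0.15, f_stop=None): straight line of the TCP; orientation=None keeps the orientation; velocity is the mean speed in m/s. With f_stop (N) it stops when the force on the tool has changed by that much, and returns True; else False.
- robot.move_j(angles): joint-space move.
- fingers.gripper_to(opening, force=None): opening from 0.0 (shut) to 1.0 (fully open); force is the grip in N (None keeps the last); returns when the fingers have stopped.
- robot.pause(seconds).
- robot.inverse_kinematics(position, orientation): joint angles nearest the present ones, or None.
- vision.grab_frame(name): name is "side" or "top" or "wrist"; returns the picture (480x640x3 uint8, red, green, blue); there is no depth.
- vision.calibration(name): a dict with "mtx" (3x3 intrinsics, pixels), "extrinsics" (4x4, takes a point from world to camera coordinates); the wrist camera has in their place "T_tool_cam" (4x4, takes a point from camera to tool coordinates, whose origin is the TCP and whose axes are the flange's). Camera axes: x right, y up, looking along -z (the intrinsics and any distortion apply to the point x, -y, -z); pixel columns grow to the right and rows downward; lengths in m; the calibration is good to about 2 mm. The wrist camera is an equidistant fisheye: a pixel r from the principal point sees the ray r / f radians off the axis. A picture is of the moment at which its call begins: read the wrist's pose just before it. calibration takes no time and is no camera call.
A pose or a line that the arm cannot do raises robot.PlanningError and nothing moves.
- workorder.close_job(): hands the job in; it is judged then, once.
Trained networks look in the newest picture that a camera, given by its name, has taken for a name from the list of things; names that differ only in an ending like _2 or _b are one class to them, and where a whole thing is asked for, a point or a joint stands for the part that bears it (a point fixed in the world has none). Each returns a list of dicts, best first, with "p" (0 to 1); they miss things now and then, are a little off and sometimes report something else, mostly with a low value. They report only what shows in the picture. A call takes as long as a camera call.
- recognise(label, camera): "rect" ([centre column, centre row, width, height] in pixels, round what is visible of it).
Readings, each from a call of its own:
- robot.current_time_s(): time.
- robot.current_joint_positions(): joint angles.
- robot.current_dq(): joint speeds.
- robot.current_joint_torque(): joint torques, N m.
- robot.current_tool_pos(): TCP position.
- robot.current_eef_rot(): TCP orientation.
- robot.current_contact_force(): force on the tool from outside, world axes, zero at the start.
- robot.current_torque(): the same for the moment, N m.
- robot.current_finger_gap(): opening from 0.0 (shut) to 1.0 (fully open).
- robot.current_gripper_force(): force on a finger pad.
Only numpy, scipy, OpenCV 4.12 (cv2) and the standard library are available. Lean on these libraries where they do the work, as an engineer would, in place of code of your own. Each camera call takes 0.05 s, during which the arm holds its last target. There are 200 camera calls.

TASK

The mist bottle stands in the way of the crank on the leaning clamp stand: stand it upright on the round black mat. Then turn the clamp screw by its crank backward (anticlockwise, looking down on the crank) until it drops into the start of its thread, and only then wind it forward (clockwise) until its collar is fully home on the brass boss. Leave the yellow-capped jar and the lens carton standing where they are, and finish with the crank let go.

Things in the scene. Friction and masses are not known exactly. Their poses are not given: they have to be found in the camera images.
- stand: Grey clamp stand fixed to the bench, base 225 x 130 x 12 mm. Origin on the bench below the centre of the boss's top face; x points to the stand's back (away from the robot), y left, z up. A brass boss 62 mm across leans 25 degrees to the front: the screw axis is (-0.423, 0, 0.906) in the stand's frame, up-slope U = (0.906, 0, 0.423), left = (0, 1, 0).
- magnifier (a point): Centre of a level magnifier, 130 mm across, 10 mm thick, on a 14 mm post at the stand's x = +135 mm; it is 400 mm above the bench at the stand's x = +78 mm. It overhangs the crank: a gripper pointing straight down cannot follow the crank round its rear half; one that leans with the screw axis (body toward the robot) clears it.
- boss_face (a point): Centre of the brass boss's top face, on the screw axis, 92 mm above the bench. The face leans 25 degrees.
- sink (a joint): How far the screw has gone down its axis, m. 0 at the start: standing on the mouth of the thread, its collar 27 mm above the boss face. It falls by its own weight to about 0.0095 when the thread start drops in (the sleeve's play lets it fall though the sleeve is held). 0.027: collar home. It can be lifted only 3 mm. Screw with crank: about 0.4 kg.
- collar (a point): Centre of the underside of the screw's collar (54 mm disc) on the screw axis. Right-hand thread, 12 mm a turn. After the drop about 1.5 turns (9.2 to 9.8 rad) forward bring it home, where it stops hard. Turned forward before the drop, the screw jams within a turn and never enters the thread.
- crank (a joint): Crank angle, rad, growing forward (clockwise seen from above). At q the arm points along cos(q) U - sin(q) left. It turns with about 1.3 N at the sleeve and stays where left. Turned back, the screw drops at an unknown angle between -3.8 and -2.6 (window about 0.3 rad, then a hard stop), 1.1 to 5.3 rad back from the start.
- crank_pin (a point): Foot of the crank's pin on top of the arm, 55 mm from the screw axis; the pin is parallel to that axis. It lies 50 mm above the boss face along the axis at the start, 23 mm when home.
- sleeve_mid (a point): Middle of the black grip sleeve on the crank pin, 56 mm long, 24 mm in diameter; z along the pin, upward. It spins freely and can slide 12 mm up the pin; it rests at the foot, its middle 28 mm above crank_pin; the pin's cap (18 mm across) ends 45 mm above its middle.
- mist_bottle: White mist bottle with a blue label, 41 mm across, 148 mm tall, body 105 mm tall with a narrower sprayer above, about 85 g; origin at the centre of its underside, z up. It starts upright on the bench just in front of the stand, in the way of a hand that turns the crank.
- mat: Round black rubber mat, 110 mm across, 4 mm thick, fixed to the bench; origin at the centre of its underside. It lies at the left or the right.
- jar: Jar with a yellow cap, 67 mm across, 98 mm tall, loose, beside the stand; origin at the centre of its underside. Not to be disturbed.
- carton: Plain pale carton, 64 x 98 x 150 mm tall, loose, standing on the other side of the stand, its long side roughly along the stand's x axis; origin at the centre of its underside. Not to be disturbed.
- notebook: Ring-bound notebook, 148 x 110 x 16 mm, fixed, lying on the side opposite to the mat.

How it is judged (in metres and radians):
On the way, in this order (a step that is already met when the one before it is completed fails the run):
1. the mist bottle stands upright on the mat, let go (horizontal distance between mist_bottle and mat below 0.045 m and angle between mist_bottle's own z axis and vertical below 0.15 rad and height (world z) of mist_bottle below 0.009 m and contact force between the fingers and mist_bottle below 0.1 N), for 0.2 s.
2. the screw has dropped into the start of its thread (value of joint sink above 0.0075 m), for 0.1 s.
At the end, for the whole second after the job is handed in: The screw's collar is within 1.5 mm of the boss face and the crank is still; the mist bottle stands upright on the mat, its centre within 45 mm of the mat's centre; the jar and the carton stand within 30 mm of where they were (value of joint sink above 0.0255 m and velocity of joint crank between -0.05 and 0.05 rad/s and horizontal distance between mist_bottle and mat below 0.045 m and angle between mist_bottle's own z axis and vertical below 0.15 rad and height (world z) of mist_bottle below 0.009 m and linear speed of mist_bottle below 0.02 m/s and distance of each of jar, carton from where it was at the start of the episode below 0.03 m and angle between each of jar, carton's own z axis and vertical below 0.3 rad); the robot touches nothing.
It fails at once if the mist bottle is knocked over (angle between mist_bottle's own z axis and vertical above 0.9 rad).
It fails at once if the jar is shifted or tipped (distance of jar from where it was at the start of the episode above 0.03 m or angle between jar's own z axis and vertical above 0.3 rad).
It fails at once if the carton is shifted or tipped (distance of carton from where it was at the start of the episode above 0.03 m or angle between carton's own z axis and vertical above 0.3 rad).
It also fails if it takes over 67 s, if anything falls off the work surface, if the arm or the gripper's body presses on something with over 40 N, if the wrist force passes 120 N, or if a joint passes its speed limit or range.

## Working session

There is one attempt and no reset: what is moved stays moved. The work goes in short steps, each a Python script; the robot and the scene stay as the last script left them, time stands still between calls to the robot, and variables do not carry over. Pictures are saved under pics/ and viewed, at most 10 in all, crops included, and the job is handed in when it is done.

```bash
mkdir -p pics; ls; python3 - <<'E'
from station import robot, fingers, vision, workorder, recognise
import cv2, numpy as np
for c in ("side","top"):
    im=vision.grab_frame(c); cv2.imwrite(f"pics/{c}0.png",im[:,:,::-1])
    k=vision.calibration(c); print(c,{a:np.round(np.array(b),4).tolist() for a,b in k.items()})
    for n in ["stand","mist_bottle","mat","jar","carton","sleeve_mid","magnifier","notebook","collar","boss_face"]:
        try: print(n,[( np.round(d["rect"],1).tolist(),round(d["p"],2)) for d in recognise(n,c)[:2]])
        except Exception as e: print(n,e)
print(robot.current_time_s(),robot.current_eef_rot())
E
```

```text
pics
side {'mtx': [[533.4484, 0.0, 315.926], [0.0, 533.4484, 240.8513], [0.0, 0.0, 1.0]], 'extrinsics': [[-0.4231, -0.9057, -0.0268, 0.2623], [0.4063, -0.2161, 0.8878, -0.4462], [-0.8099, 0.3648, 0.4594, -1.1885], [0.0, 0.0, 0.0, 1.0]]}
stand [([290.1, 238.6, 64.7, 153.1], 0.72)]
mist_bottle [([311.5, 295.1, 12.7, 44.5], 0.66)]
mat [([422.1, 302.8, 27.7, 19.3], 0.6), ([297.1, 254.6, 25.5, 37.9], 0.44)]
jar [([351.2, 269.4, 20.8, 36.9], 0.65)]
carton [([246.7, 296.0, 37.7, 64.7], 0.92), ([291.9, 237.9, 66.5, 153.2], 0.25)]
sleeve_mid [([291.6, 235.8, 64.2, 152.7], 0.71), ([289.6, 245.9, 12.1, 15.5], 0.45)]
magnifier [([294.6, 238.1, 66.0, 153.0], 0.8)]
notebook [([233.6, 367.2, 47.4, 45.1], 0.61)]
collar [([296.4, 256.9, 23.8, 43.9], 0.76), ([292.5, 238.4, 66.2, 151.7], 0.26)]
boss_face [([293.5, 237.1, 65.7, 151.1], 0.74)]
top {'mtx': [[491.5125, 0.0, 321.3979], [0.0, 491.5125, 243.1802], [0.0, 0.0, 1.0]], 'extrinsics': [[-0.0671, -0.9977, -0.002, 0.0441], [0.9774, -0.0661, 0.2005, -0.6349], [-0.2002, 0.0115, 0.9797, -1.2394], [0.0, 0.0, 0.0, 1.0]]}
stand [([299.1, 195.5, 75.4, 139.3], 0.68)]
mist_bottle [([308.9, 273.8, 16.7, 19.5], 0.65)]
mat [([438.1, 311.1, 43.9, 44.4], 0.82), ([201.1, 331.8, 50.5, 62.4], 0.66)]
jar [([309.2, 273.1, 18.7, 20.7], 0.46), ([299.6, 194.2, 66.5, 138.9], 0.24)]
carton [([235.4, 246.2, 49.7, 43.7], 0.92)]
sleeve_mid [([309.2, 272.8, 15.0, 22.4], 0.52)]
magnifier [([298.7, 194.6, 70.6, 140.3], 0.62)]
notebook [([203.7, 329.9, 45.7, 62.2], 0.97)]
collar [([303.9, 230.4, 22.0, 39.5], 0.65)]
boss_face [([299.2, 193.2, 67.7, 142.9], 0.62)]
1.1 [ 1.79999097e+02 -3.35862776e-05  1.48332842e+01]
```

```bash
python3 - <<'E'
import cv2
a=cv2.imread("pics/top0.png")[100:380,160:480]; cv2.imwrite("pics/topc.png",cv2.resize(a,(685,600),interpolation=cv2.INTER_CUBIC))
a=cv2.imread("pics/side0.png")[140:400,200:460]; cv2.imwrite("pics/sidec.png",cv2.resize(a,(600,600),interpolation=cv2.INTER_CUBIC))
E
```

```text
(no output)
```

View pics/topc.png

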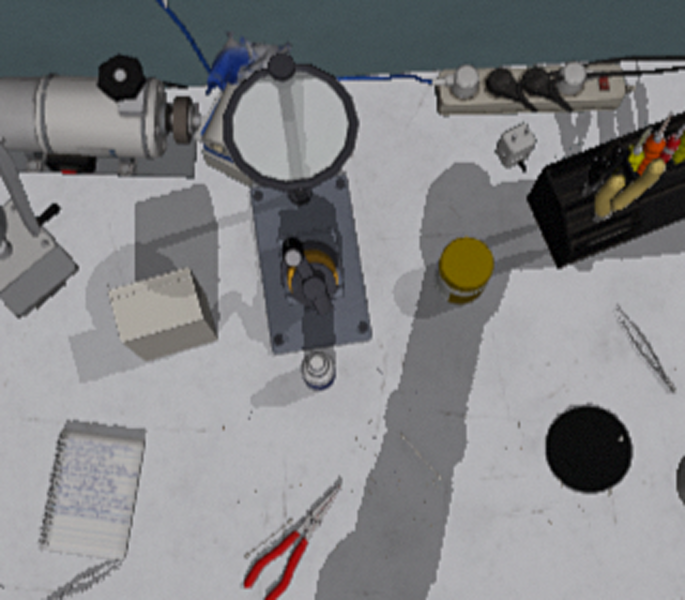

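View pics/sidec.png

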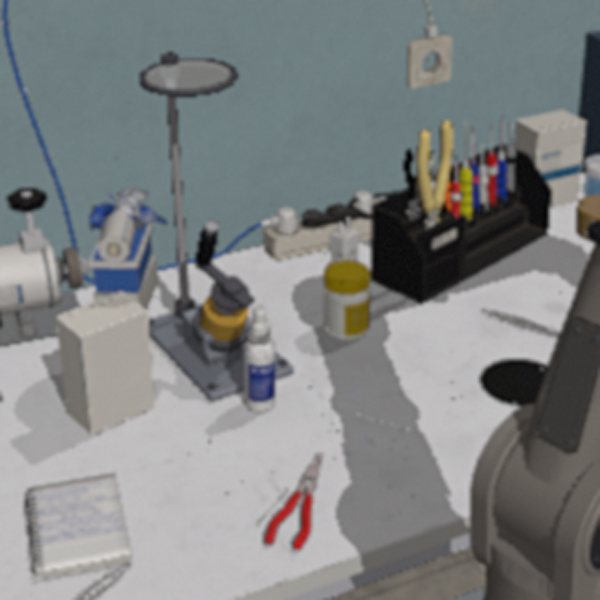

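The top view shows the stand's base corners at about crop (250,188), (347,175), (371,340) and (272,353). The magnifier ring is at (291,126), the crank pin's cap at (292,243), the bottle at (318,368), the mat at (588,449) and the jar at (467,263). The side view shows the ring at (188,75), the cap at about (211,229) and the jar's cap top at (347,272).

```bash
cat > geo.py <<'E'
import numpy as np
from station import robot, fingers, vision, workorder, recognise
def ray(cam,px):
    k=vision.calibration(cam); E=np.array(k["extrinsics"]);K=np.array(k["mtx"])
    d=np.linalg.inv(K)@[px[0],px[1],1]; d=np.array([d[0],-d[1],-d[2]])
    R=E[:3,:3]; o=-R.T@E[:3,3]; d=R.T@d; return o,d/np.linalg.norm(d)
def plane(cam,px,z):
    o,d=ray(cam,px); return o+d*(z-o[2])/d[2]
def tri(rays):
    A=np.zeros((3,3));b=np.zeros(3)
    for o,d in rays:
        P=np.eye(3)-np.outer(d,d);A+=P;b+=P@o
    p=np.linalg.solve(A,b); return p,[np.linalg.norm((np.eye(3)-np.outer(d,d))@(p-o)) for o,d in rays]
def wray(px,tcp,rpy):
    from scipy.spatial.transform import Rotation as Ro
    k=vision.calibration("wrist");T=np.array(k["T_tool_cam"]);K=np.array(k["mtx"])
    u=np.array([(px[0]-K[0,2])/K[0,0],(px[1]-K[1,2])/K[1,1]]);r=np.linalg.norm(u)
    s=np.sin(r)/max(r,1e-9); d=np.array([u[0]*s,-u[1]*s,-np.cos(r)])
    Rt=Ro.from_euler("xyz",rpy,degrees=True).as_matrix()
    return Rt@T[:3,3]+tcp, Rt@T[:3,:3]@d
E
python3 - <<'E'
from geo import *
np.set_printoptions(precision=4,suppress=True)
t=lambda x,y:(160+x/2.1406,100+y/2.1429); s=lambda x,y:(200+x/2.308,140+y/2.308)
for n,p,z in [("bl",(250,188),.012),("br",(347,175),.012),("fr",(371,340),.012),("fl",(272,353),.012),("mat",(588,449),.004),("bot top",(317,361),.148),("bot shoulder",(318,372),.105),("jar",(467,263),.098),("mag",(291,126),.4),("carton tl",(109,295),.15),("ctr",(187,268),.15),("cbl",(123,346),.15),("cbr",(203,318),.15),("nb",(95,490),.016)]:
    print(n,plane("top",t(*p),z))
for n,a,b in [("mag",(291,126),(188,75)),("cap",(292,243),(211,229)),("jar",(467,263),(347,272)),("mat",(588,449),(522,381)),("bottop",(317,361),(258,310))]:
    print(n,*tri([ray("top",t(*a)),ray("side",s(*b))]))
print({a:np.round(np.array(b),4).tolist() for a,b in vision.calibration("wrist").items()})
E
```

```text
bl [0.8153 0.1158 0.012 ]
br [ 0.8245 -0.0132  0.012 ]
fr [ 0.6017 -0.029   0.012 ]
fl [0.5934 0.0985 0.012 ]
mat [ 0.4455 -0.2925  0.004 ]
bot top [0.5584 0.0391 0.148 ]
bot shoulder [0.5518 0.0396 0.105 ]
jar [ 0.6738 -0.1494  0.098 ]
mag [0.7455 0.045  0.4   ]
carton tl [0.6514 0.2749 0.15  ]
ctr [0.6774 0.1835 0.15  ]
cbl [0.5904 0.2602 0.15  ]
cbr [0.6169 0.1672 0.15  ]
nb [0.4358 0.3268 0.016 ]
mag [0.7442 0.0443 0.4024] [np.float64(0.0007348463875391605), np.float64(0.0007348463875390322)]
cap [0.6805 0.0531 0.2102] [np.float64(0.004848226572045957), np.float64(0.004848226572045884)]
jar [ 0.674  -0.151   0.0947] [np.float64(0.001296962057742401), np.float64(0.0012969620577421607)]
mat [ 0.4448 -0.2942  0.0028] [np.float64(0.0015332188153203425), np.float64(0.0015332188153203293)]
bottop [0.5583 0.0385 0.1463] [np.float64(0.0006726688876136016), np.float64(0.0006726688876135494)]
{'mtx': [[371.6483, 0.0, 325.6137], [0.0, 371.6483, 242.1], [0.0, 0.0, 1.0]], 'T_tool_cam': [[0.0009, 0.9564, 0.292, 0.0756], [1.0, -0.0011, 0.0004, 0.0005], [0.0007, 0.292, -0.9564, -0.1253], [0.0, 0.0, 0.0, 1.0]]}
```

```bash
cat >> geo.py <<'E'
from scipy.spatial.transform import Rotation as Ro
yaw=np.radians(4.1); O=np.array([.6672,.0391,.092]); Rs=Ro.from_euler("z",yaw).as_matrix()
a=Rs@[-.4226,0,.9063];U=Rs@[.9063,0,.4226];L=Rs@[0,1,0]
def rpy(z,x):
    return Ro.from_matrix(np.c_[x,np.cross(z,x),z]).as_euler("xyz",degrees=True)
def tilt(phi): # tool axis along -a, tool x = -U turned by phi deg about a
    p=np.radians(phi); return rpy(-a,-(np.cos(p)*U+np.sin(p)*L))
def sleeve(q,h,c=O): return c+a*h+.055*(np.cos(q)*U-np.sin(q)*L)
E
python3 - <<'E'
from geo import *
np.set_printoptions(precision=1,suppress=True)
for y in (-180,-135,-90,-45,0,45,90,135): print("bottle",y,[robot.inverse_kinematics(p,[180,0,y]) for p in ([.556,.039,.098],[.445,-.293,.103])])
for phi in range(-180,180,30):
    print(phi,tilt(phi),[0 if (j:=robot.inverse_kinematics(sleeve(q,h),tilt(phi))) is None else 1 for q in np.arange(0,6.2,.78) for h in (.05,.078,.1)], robot.inverse_kinematics(sleeve(-.3,.078),tilt(phi)))
E
```

```text
bottle -180 [array([ 26.9,  34. , -46.7,  95.9,  27.4,  62.1,  61.9]), array([ 56.9,  27.1, -33.9,  99.9,  17.4,  58.3, 106.7])]
bottle -135 [array([ 35. ,  41. , -61.8,  95.7,  38.7,  67.5,  98.3]), array([ 74. ,  37.6, -61.7,  99.3,  36.2,  65.6, 136.4])]
bottle -90 [array([ 35. ,  41. , -61.8,  95.7,  38.7,  67.5, 143.3]), array([  29.3,   23.1,    2.9,  101. ,   -1.4,   55.9, -147.3])]
bottle -45 [array([  15. ,   29. ,  -28.6,   96.4,   15.8,   58.7, -153.8]), array([  34.5,   23.3,   -3.9,  100.8,    1.9,   56. , -105.1])]
bottle 0 [array([  23.3,   32.1,  -40.9,   96.1,   23.5,   60.8, -115. ]), array([ 39.6,  23.7, -10.6, 100.5,   5.1,  56.3, -62.9])]
bottle 45 [array([ 24.5,  32.7, -42.9,  96. ,  24.8,  61.2, -71. ]), array([ 44.3,  24.2, -16.7, 100.4,   8.1,  56.6, -20.5])]
bottle 90 [array([ 24.2,  32.5, -42.4,  96. ,  24.5,  61.1, -25.8]), array([ 49.5,  25.1, -23.6, 100.2,  11.7,  57.1,  21.5])]
bottle 135 [array([ 25.3,  33.1, -44.1,  96. ,  25.6,  61.5,  18.3]), array([ 52.4,  25.8, -27.5, 100. ,  13.8,  57.5,  64.7])]
-180 [180.  -25.    4.1] [1, 1, 1, 1, 1, 1, 1, 1, 
[... 978 characters left out ...]
1, 1, 1, 1, 1, 1, 1, 1, 1, 1, 1, 1, 1, 1, 1, 1, 1, 1, 1, 1, 1, 1, 1] [ 35.9  33.6 -61.7  95.5  46.9  48.9  83.1]
60 [-158.    12.2 -113.5] [1, 1, 1, 1, 1, 1, 1, 1, 1, 1, 1, 1, 1, 1, 1, 1, 1, 1, 1, 1, 1, 1, 1, 1] [ 35.9  33.6 -61.7  95.5  46.9  48.9 113.1]
90 [-155.     0.   -85.9] [1, 1, 1, 1, 1, 1, 1, 1, 1, 1, 1, 1, 1, 1, 1, 1, 1, 1, 1, 1, 1, 1, 1, 1] [ 35.9  33.6 -61.7  95.5  46.9  48.9 143.1]
120 [-158.   -12.2  -58.3] [1, 1, 1, 1, 1, 1, 1, 1, 1, 1, 1, 1, 1, 1, 1, 1, 1, 1, 1, 1, 1, 1, 1, 1] [   9.8   22.   -21.6   96.5   15.8   38.8 -164.7]
150 [-166.9  -21.5  -28.4] [1, 1, 1, 1, 1, 1, 1, 1, 1, 1, 1, 1, 1, 1, 1, 1, 1, 1, 1, 1, 1, 1, 1, 1] [  16.5   23.4  -30.8   96.2   22.2   40.  -139.6]
```

```bash
python3 - <<'E'
from geo import *
import cv2
np.set_printoptions(precision=3,suppress=True)
D=[180,0,180]
fingers.gripper_to(1.0,30)
robot.move_to([.556,.039,.25],D)
print(robot.line_to([.556,.039,.098],velocity=.12,f_stop=6), robot.current_tool_pos())
fingers.gripper_to(0.0,30)
print("gap",robot.current_finger_gap(),robot.current_gripper_force())
robot.line_to([.556,.039,.20],velocity=.15)
robot.line_to([.445,-.293,.20],velocity=.25)
print("gap",robot.current_finger_gap(),robot.current_gripper_force())
print(robot.line_to([.445,-.293,.1025],velocity=.08,f_stop=5),robot.current_tool_pos(),robot.current_contact_force())
im=vision.grab_frame("top");cv2.imwrite("pics/place.png",cv2.resize(im[230:380,320:520,::-1],(800,600)))
print(robot.current_time_s())
E
```

```text
False [0.557 0.039 0.099]
gap 0.446354216109856 30.09274277908844
gap 0.4533346146111097 30.227628582942998
True [ 0.445 -0.293  0.103] [-0.454  0.129  6.739]
9.3667
```

View pics/place.png

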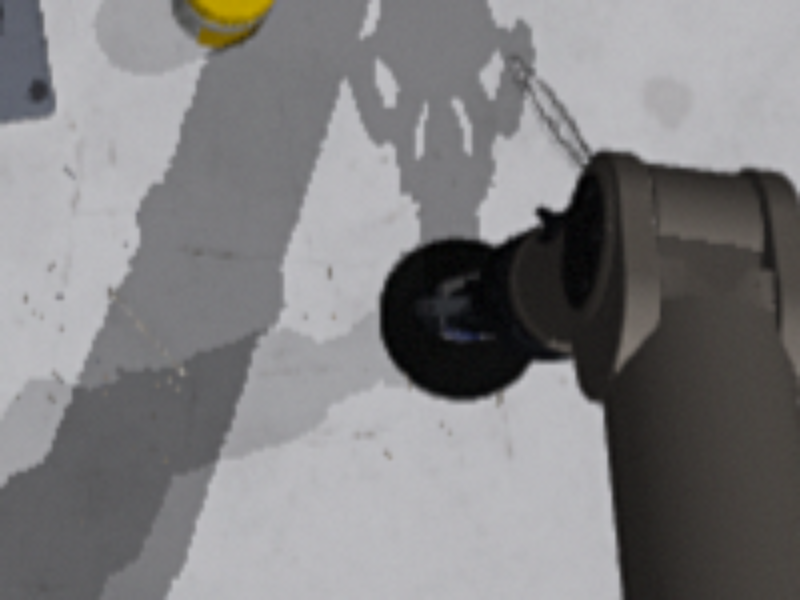

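The bottle stands on the black mat (disc around (460,318)) in the jaws. I'll release it, then look at the crank with the wrist camera along the screw axis.

```bash
python3 - <<'E'
from geo import *
import cv2, json
np.set_printoptions(precision=4,suppress=True)
fingers.gripper_to(1.0,30)
robot.line_to([.445,-.293,.26],velocity=.2)
robot.move_to(O+a*.2-.0*U,tilt(0))
P=robot.current_tool_pos();r=robot.current_eef_rot();im=vision.grab_frame("wrist")
cv2.imwrite("pics/w1.png",im[:,:,::-1]); json.dump([list(P),list(r)],open("w1.json","w"))
print(P,r,[(np.round(d["rect"]),d["p"]) for d in recognise("sleeve_mid","wrist")[:2]])
im=vision.grab_frame("top");
print([(d["rect"],d["p"]) for d in recognise("mist_bottle","top")[:2]],robot.current_time_s())
E
```

```text
[0.5831 0.0308 0.2729] [-179.9728   24.9471 -176.0749] [(array([354., 309.,  36.,  54.]), 0.96), (array([147., 191.,  86.,  98.]), 0.19)]
[([438.4, 306.1, 26.5, 23.0], 0.82)] 12.3667
```

View pics/w1.png

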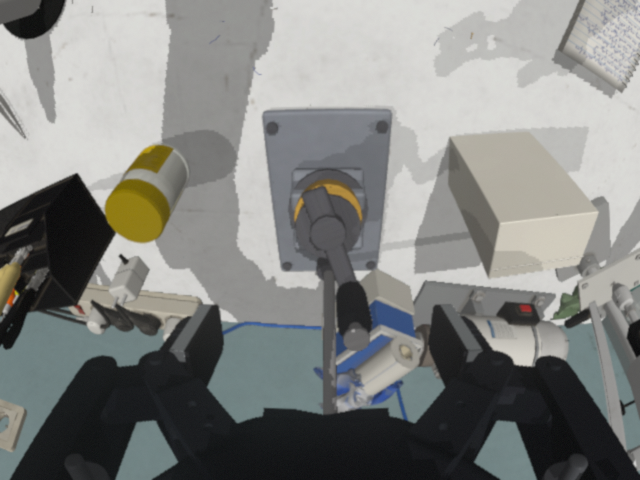

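The wrist view shows the hub disc at about (327,234), the pin's cap at (356,333), the boss's brass ring spanning columns 293–363, and the base's front corners at (264,110) and (391,108). The crank points to the rear and slightly left.

```bash
cat >> geo.py <<'E'
def wproj(p,tcp,rp):
    k=vision.calibration("wrist");T=np.array(k["T_tool_cam"]);K=np.array(k["mtx"])
    Rt=Ro.from_euler("xyz",rp,degrees=True).as_matrix()
    c=T[:3,:3].T@(Rt.T@(np.array(p)-tcp)-T[:3,3]); v=np.array([c[0],-c[1],-c[2]])
    th=np.arctan2(np.hypot(v[0],v[1]),v[2]); u=v[:2]/np.hypot(v[0],v[1])*th
    return np.array([K[0,0]*u[0]+K[0,2],K[1,1]*u[1]+K[1,2]])
E
python3 - <<'E'
from geo import *
import cv2, json
P,r=json.load(open("w1.json"));P=np.array(P)
np.set_printoptions(precision=1,suppress=True)
print("boss",wproj(O,P,r),"left/right rim",wproj(O+.031*L,P,r),wproj(O-.031*L,P,r),"front",wproj(O-.031*U,P,r),"hub",wproj(O+a*.05,P,r))
S=lambda x,y,z:Rs@[x,y,z]+O*[1,1,0]
for q in (-.1,-.2,-.3,-.4): print(q,"foot",wproj(sleeve(q,.05),P,r),"cap",wproj(sleeve(q,.123),P,r))
bx=.0417
print("base",[wproj(S(bx+i*.1125,j*.065,.012),P,r) for i in(-1,1) for j in(-1,1)])
im=cv2.imread("pics/w1.png")[160:360,250:450].copy()
for q in(-.2,-.3):
  for h in (.05,.106,.123):
    u=wproj(sleeve(q,h),P,r)-[250,160]; im=im
im=cv2.resize(im,(600,600),interpolation=cv2.INTER_CUBIC)
def dot(p,c): u=(wproj(p,P,r)-[250,160])*3; cv2.circle(im,tuple(int(v) for v in u),3,c,-1)
for t in np.linspace(0,6.28,24): dot(O+.031*(np.cos(t)*U+np.sin(t)*L),(0,0,255))
for t in np.linspace(0,6.28,24): dot(O+.123*a+.055*(np.cos(-.25)*U-np.sin(-.25)*L)+.009*(np.cos(t)*U+np.sin(t)*L),(0,255,0))
for h in(.05,.106):dot(sleeve(-.25,h),(255,255,0))
dot(O+.05*a,(255,0,255))
cv2.imwrite("pics/w1o.png",im)
E
```

```text
boss [328.4 215.1] left/right rim [363.  215.1] [293.9 215.2] front [328.4 180.7] hub [328.9 229.5]
-0.1 foot [335.6 294.7] cap [338.3 342.8]
-0.2 foot [342.3 293.7] cap [346.8 341.7]
-0.3 foot [348.8 292.1] cap [355.3 339.8]
-0.4 foot [355.3 290. ] cap [363.5 337.1]
base [array([261.5, 109. ]), array([394.4, 108.9]), array([279.2, 269.8]), array([376.2, 269.6])]
```

View pics/w1o.png

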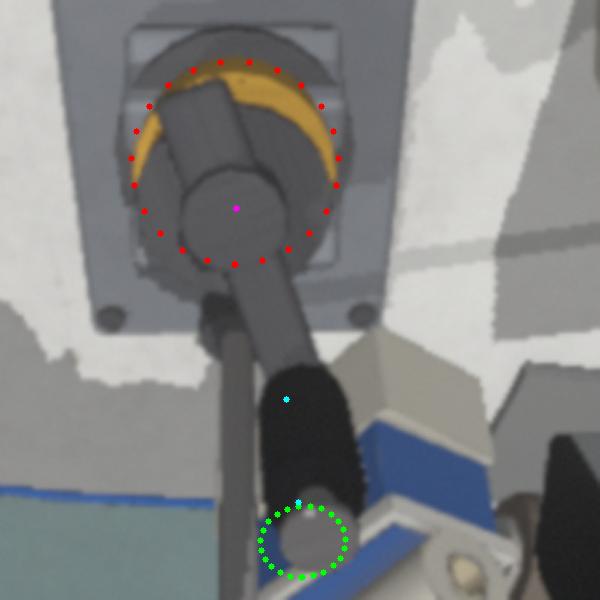

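Projected with q ≈ -0.31, the model matches the picture: the brass rim and the cap at (356,338) both coincide. I'll grasp the sleeve and make a short test turn backward.

```bash
cat >> geo.py <<'E'
T0=tilt(0)
def dirs(q): return np.cos(q)*U-np.sin(q)*L, -np.sin(q)*U-np.cos(q)*L   # radial, forward tangent
def turn(q,q1,hf,base,step=.2,v=.09,lim=12,c=O,verbose=True):
    """follow the crank from q to q1; hf(q)=TCP height; stops on opposing tangential force > lim"""
    s=np.sign(q1-q); log=[]
    while s*(q1-q)>1e-3:
        qn=q+s*min(step,abs(q1-q))
        hit=robot.line_to(sleeve(qn,hf(qn),c),velocity=v,f_stop=25)
        rad,tan=dirs(qn); f=robot.current_contact_force()-base
        d=robot.current_tool_pos()-c; qa=-np.arctan2(d@L,d@U); qa=qn+(qa-qn+np.pi)%(2*np.pi)-np.pi
        log.append((qa,f@rad,f@tan*s,f@a)); q=qn
        if verbose: print("q %.2f rad %.1f drive %.1f ax %.1f R %.4f"%(*log[-1],np.hypot(d@L,d@U)))
        if hit or f@tan*s<-lim: print("STOP",hit); return qa,True
    return q,False
E
python3 - <<'E'
from geo import *
np.set_printoptions(precision=2,suppress=True)
q=-.31
robot.line_to(sleeve(q,.2),T0,velocity=.15)
base=robot.current_contact_force()
print(robot.line_to(sleeve(q,.078),velocity=.1,f_stop=6),base,robot.current_contact_force())
fingers.gripper_to(0.0,25)
f=robot.current_contact_force();rad,tan=dirs(q)
print("gap",robot.current_finger_gap(),robot.current_gripper_force(),(f-base)@rad,(f-base)@tan,(f-base)@a)
import json; json.dump(list(base),open("base.json","w"))
q,h=turn(q,-.91,lambda q:.078,base,step=.15)
print(q,robot.current_time_s())
E
```

```text
False [ 0.39 -0.68 -0.14] [0.32 0.77 0.06]
gap 0.2691559397932709 26.56440943479538 0.3332463840570568 -1.0827952338840268 0.5642563453086025
q -0.48 rad -0.4 drive 1.2 ax 2.7 R 0.0551
q -0.62 rad -0.3 drive 0.5 ax 2.0 R 0.0549
q -0.79 rad -0.9 drive 2.6 ax 2.1 R 0.0549
q -0.94 rad -1.3 drive 3.5 ax 3.0 R 0.0548
-0.91 15.8333
```

```bash
python3 - <<'E'
from geo import *
import json,cv2
base=np.array(json.load(open("base.json")))
q,h=turn(-.91,-4.25,lambda q:.078,base,step=.15,lim=9)
print(q,robot.current_time_s(),robot.current_contact_force()-base)
im=vision.grab_frame("side");cv2.imwrite("pics/s2.png",cv2.resize(im[140:320,220:400,::-1],(600,600),interpolation=cv2.INTER_CUBIC))
im=vision.grab_frame("wrist");cv2.imwrite("pics/w2.png",im[:,:,::-1])
E
```

```text
q -1.08 rad -1.3 drive 3.0 ax 3.4 R 0.0547
q -1.22 rad -1.5 drive 1.7 ax 3.4 R 0.0546
q -1.37 rad -1.0 drive 2.1 ax 2.4 R 0.0544
q -1.52 rad -2.8 drive 1.5 ax 3.3 R 0.0543
q -1.67 rad -2.7 drive 1.4 ax 2.4 R 0.0543
q -1.82 rad -3.9 drive 0.8 ax 2.1 R 0.0543
q -1.96 rad -3.8 drive 0.8 ax 1.0 R 0.0543
q -2.11 rad -4.4 drive 0.6 ax -0.0 R 0.0543
q -2.25 rad -4.0 drive 0.3 ax -0.2 R 0.0544
q -2.40 rad -5.8 drive 0.6 ax 0.9 R 0.0544
q -2.55 rad -4.4 drive -0.2 ax -0.5 R 0.0546
q -2.70 rad -4.2 drive 0.3 ax 0.1 R 0.0547
q -2.86 rad -4.1 drive -0.2 ax 0.4 R 0.0548
q -3.01 rad -4.5 drive -0.5 ax -0.9 R 0.0549
q -3.16 rad -3.8 drive -0.5 ax -0.2 R 0.0550
q -3.31 rad -3.5 drive -0.1 ax -0.5 R 0.0552
q -3.46 rad -3.6 drive -0.6 ax -0.8 R 0.0553
q -3.61 rad -1.9 drive -0.3 ax 0.2 R 0.0554
q -3.70 rad -2.4 drive -4.6 ax 0.3 R 0.0554
q -3.77 rad -3.9 drive -10.6 ax -0.2 R 0.0549
STOP False
-3.7728668177542293 20.8333 [-4.79564929  9.97255323 -2.0892126 ]
```

View pics/w2.png

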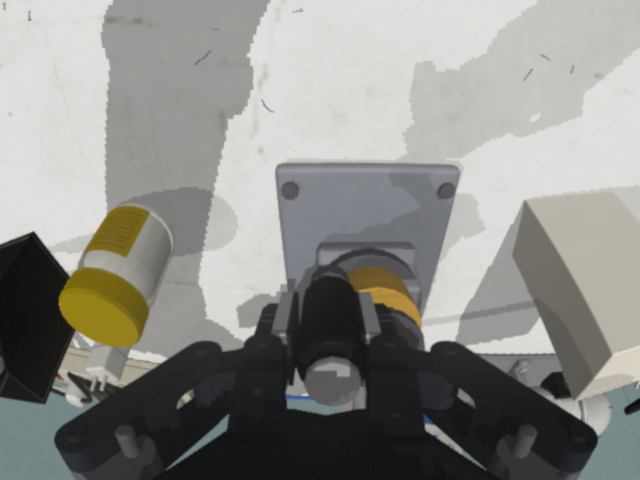

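In the wrist view the sleeve is in the jaws at about (330,330), with the brass boss at (390,300) and the crank pointing forward-right. The side view should confirm the drop.

View pics/s2.png

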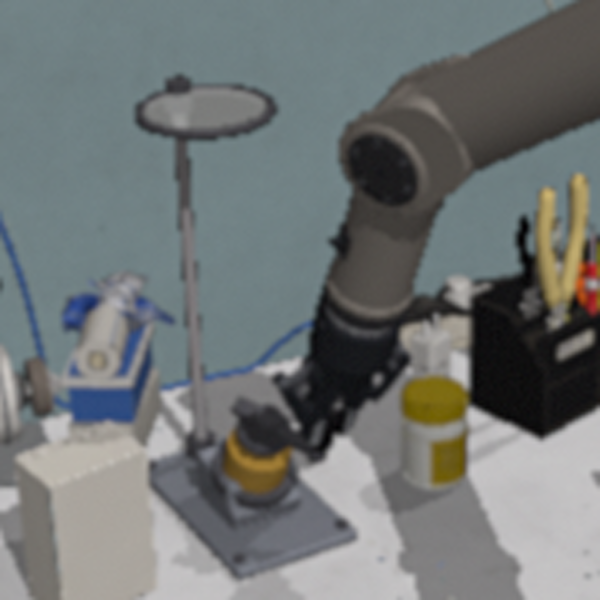

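The side view alone can't settle it. I'll ease off the stop and probe along the axis: if the screw has dropped, the sleeve can slide about 8 mm down the pin without contact.

```bash
python3 - <<'E'
from geo import *
import json
base=np.array(json.load(open("base.json")))
q=-3.72
robot.line_to(sleeve(q,.078),velocity=.05)
f0=(robot.current_contact_force()-base)@a
for h in (.076,.074,.072,.070,.068,.066,.064):
    hit=robot.line_to(sleeve(q,h),velocity=.03,f_stop=6)
    p=robot.current_tool_pos()-O; f=(robot.current_contact_force()-base)
    print(h,hit,"h %.4f ax %.1f tan %.1f"%(p@a,f@a-f0,f@dirs(q)[1]))
    if hit or f@a-f0>6: break
print(robot.current_time_s())
E
```

```text
0.076 False h 0.0758 ax -0.2 tan 5.4
0.074 False h 0.0738 ax 0.5 tan 5.6
0.072 False h 0.0718 ax 1.2 tan 6.2
0.07 False h 0.0697 ax 0.2 tan 6.0
0.068 False h 0.0682 ax 5.5 tan 6.2
0.066 False h 0.0674 ax 22.4 tan 7.5
22.7917
```

There was no contact until h ≈ 0.0685, a fall of about 9.5 mm, so the screw has dropped. Now winding forward, following the thread.

```bash
python3 - <<'E'
from geo import *
import json,cv2
base=np.array(json.load(open("base.json")))
hf=lambda q:.0715-.012/2/np.pi*(q+3.72)
robot.line_to(sleeve(-3.72,hf(-3.72)),velocity=.05)
q,h=turn(-3.72,6.6,hf,base,step=.2,lim=14)
print(q,robot.current_time_s())
json.dump(q,open("q.json","w"))
E
```

```text
q -3.53 rad -1.7 drive 2.6 ax 0.3 R 0.0549
q -3.33 rad -1.5 drive 2.5 ax -0.3 R 0.0546
q -3.12 rad -1.6 drive 1.8 ax 0.1 R 0.0544
q -2.92 rad -2.9 drive 1.2 ax -0.1 R 0.0543
q -2.72 rad -3.2 drive 1.0 ax 1.2 R 0.0543
q -2.52 rad -3.7 drive 1.6 ax 0.0 R 0.0543
q -2.33 rad -5.3 drive 0.4 ax -0.5 R 0.0543
q -2.13 rad -4.7 drive 0.6 ax 0.4 R 0.0542
q -1.93 rad -4.6 drive 1.0 ax -0.1 R 0.0542
q -1.73 rad -4.2 drive 0.1 ax -1.0 R 0.0542
q -1.53 rad -4.4 drive 0.3 ax -0.6 R 0.0544
q -1.33 rad -4.4 drive 0.1 ax 0.3 R 0.0546
q -1.13 rad -3.9 drive 0.3 ax 0.3 R 0.0548
q -0.92 rad -4.3 drive -0.6 ax -1.2 R 0.0550
q -0.72 rad -2.9 drive 1.2 ax -0.5 R 0.0553
q -0.51 rad -3.4 drive 0.7 ax 0.1 R 0.0554
q -0.31 rad -1.7 drive -0.3 ax 0.2 R 0.0556
q -0.11 rad -0.9 drive 0.3 ax 0.2 R 0.0557
q 0.09 rad -0.5 drive -0.4 ax -0.3 R 0.0558
q 0.30 rad -0.3 drive -0.1 ax 0.4 R 0.0559
q 0.51 rad 2.0 drive 1.3 ax 0.5 R 0.0560
q 0.70 rad 2.7 drive 0.5 ax -0.6 R 0.0560
q 0.92 rad 2.7 drive 0.9 ax 0.1 R 0.0559
q 1.11 rad 4.4 drive 0.9 ax 0.1 R 0.0559
q 1.30 rad 4.3 drive 1.8 ax -0.7 R 0.0556
q 1.51 rad 4.3 drive 2
[... 457 characters left out ...]
e 0.7 ax 0.3 R 0.0541
q 3.89 rad -2.2 drive 1.3 ax -0.7 R 0.0541
q 4.09 rad -3.5 drive 0.6 ax 0.1 R 0.0542
q 4.29 rad -2.3 drive -0.1 ax 0.4 R 0.0544
q 4.48 rad -3.2 drive 0.7 ax 0.5 R 0.0544
q 4.68 rad -3.9 drive -0.7 ax 0.0 R 0.0545
q 4.88 rad -4.3 drive 0.7 ax 0.2 R 0.0546
q 5.08 rad -4.2 drive 0.5 ax -0.0 R 0.0548
q 5.28 rad -2.9 drive 0.5 ax 1.0 R 0.0550
q 5.48 rad -3.4 drive -1.3 ax 0.0 R 0.0552
q 5.69 rad -2.0 drive 0.2 ax -0.3 R 0.0554
q 5.89 rad -2.4 drive 0.4 ax -0.5 R 0.0556
q 6.09 rad -0.8 drive 1.0 ax -0.2 R 0.0557
q 6.23 rad -0.4 drive -5.2 ax 0.5 R 0.0557
q 6.30 rad -3.5 drive -11.7 ax 1.1 R 0.0556
q 6.34 rad -3.7 drive -16.0 ax 0.5 R 0.0554
STOP False
6.342520622255048 37.325
```

It hit a hard stop at about 6.15 rad, roughly 9.7 rad after the drop, as expected. I'll confirm the depth by probe (contact expected at h ≈ 0.051), release, back off along the axis and take a picture.

```bash
python3 - <<'E'
from geo import *
import json,cv2
base=np.array(json.load(open("base.json")))
q=6.22
h0=.0715-.012/2/np.pi*(6.22+3.72)
robot.line_to(sleeve(q,h0),velocity=.05); f0=(robot.current_contact_force()-base)@a
for h in np.arange(.052,.046,-.001):
    robot.line_to(sleeve(q,h),velocity=.02,f_stop=8)
    p=robot.current_tool_pos()-O; f=(robot.current_contact_force()-base)@a-f0
    print("h %.4f ax %.1f"%(p@a,f))
    if f>6: break
robot.line_to(sleeve(q,h0),velocity=.03)
fingers.gripper_to(1.0)
robot.line_to(sleeve(q,.2),velocity=.12)
robot.line_to(O+a*.2,velocity=.12)
P=robot.current_tool_pos();r=robot.current_eef_rot();im=vision.grab_frame("wrist")[:,:,::-1]
im=cv2.resize(im[160:360,250:450],(600,600),interpolation=cv2.INTER_CUBIC)
def dot(p,c): u=(wproj(p,P,r)-[250,160])*3; cv2.circle(im,tuple(int(v) for v in u),2,c,-1)
for t in np.linspace(0,6.28,24):
    e=.009*(np.cos(t)*U+np.sin(t)*L)
    dot(sleeve(6.15,.096)+e,(0,255,0)); dot(O+.031/.009*e,(0,0,255)); dot(O+.027/.009*e,(255,0,255))
cv2.imwrite("pics/w3.png",im)
vision.grab_frame("top");print([(d["rect"],d["p"]) for n in ("mist_bottle","carton") for d in recognise(n,"top")[:1]])
print(robot.current_contact_force(),robot.current_time_s())
E
```

```text
h 0.0521 ax 0.4
h 0.0516 ax 5.0
h 0.0511 ax 7.8
[([234.2, 248.1, 53.5, 45.3], 0.64)]
[ 0.02547626  0.1969488  -0.39307775] 41.7
```

View pics/w3.png

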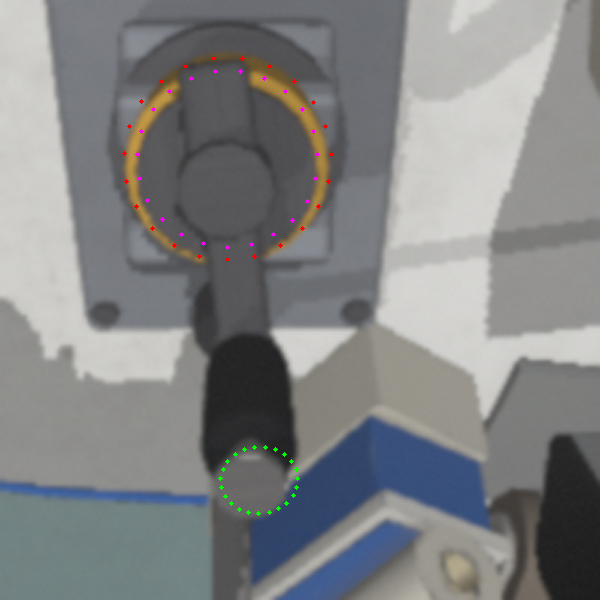

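The picture shows the collar concentric on the boss with an even brass rim around it, and the crank is free. The bottle wasn't reported this time, so I'll check it once and hand in.

```bash
python3 - <<'E'
from geo import *
ok=False
for c in ("top","side","top"):
    vision.grab_frame(c); r=recognise("mist_bottle",c)[:1]; print(c,r)
    ok|=bool(r) and r[0]["p"]>.5
if ok: print(workorder.close_job(),robot.current_time_s())
E
```

```text
top [{'rect': [440.3, 307.8, 23.2, 18.8], 'p': 0.77}]
side [{'rect': [426.0, 283.8, 14.8, 47.0], 'p': 0.85}]
top [{'rect': [440.2, 306.1, 24.0, 21.5], 'p': 0.87}]
the job is handed in; nothing more can be done
the job is handed in; nothing more can be done
```

I handed the job in at about 42 s, though no pass/fail verdict came back: the bottle stands upright on the mat, the screw dropped and was then wound forward to its hard stop (collar home to within about 1 mm by probe), the crank is let go, and the arm kept clear of the jar and carton.

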